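Lock the drive pulley with its spring clip

ROBOT

A 6-joint arm with a two-finger parallel gripper is mounted at the origin on a cart in front of the work surface, level with it; the furniture and walls round the work are solid. World frame = base frame: x ahead of the robot, y to its left, z up, the work surface at z = 0. Lengths are in m, angles in rad, forces in N, time in s.
With the tool pointing down it reaches from about 0.35 to 0.775 m from the base axis. Payload 5.5 kg.
Tool frame: the origin (TCP) lies between the finger pads; the fingertips stand 11 mm ahead of it and the grasp point (between the pads) lies 8 mm behind it (tips_ahead is the distance from the TCP to the fingertips, in m); z points along the fingers, y is the line along which they close (so a half turn about z gives the same grasp; the last joint's range is limited). The gripper opens to 85 mm and grips with 20 to 120 N. Pads are 22 mm wide; open, the fingers measure 114 mm over their backs; the gripper's body (76 mm by 85 mm) begins 54 mm behind the grasp point. The pads swing forward as they close: fully open they stand 13 mm farther back than shut.
Start: joints at [-1.249, 0.313, 0.046, 1.304, 0, 1.431], TCP at [0.256, -0.515, 0.242] pointing down, gripper open.
Joint ranges: [-2.76, 2.76], [-0.86, 1.69], [-1.03, 1.26], [-2.2, 2.34], [-1.47, 1.5], [-3.14, 3.14]. Speed limits (rad/s): [2.57, 2.57, 3.14, 3.14, 3.14, 3.14].

INTERFACE

Orientations are given as a unit quaternion [w, x, y, z].
In Python, from workcell import * gives the robot as it stands. The module is installed in compiled form; this text tells all that it offers.
- The arm moves only by the tool jog_arm, never from a script. Its argument "moves" is a list of rows, each an object with "fingers": the closure, from 0 (fully open) to 1 (shut); "slide": the shift along the tool's x, y, z in mm, a list of three; "angular": the turn, a rotation vector about the tool's x, y, z in degrees, a list of three. A call has 1 to 10 rows; each row is the pose to reach, as a shift and turn from the pose commanded when the call began, along the tool's axes at that moment; what a row does not reach only later rows make up. A row lasts 1/12 s, in which the tool goes at most 41.7 mm and 7.16 degrees, less where a joint would pass 70% of its speed; a pose out of reach is approached as far as the arm can. A call with a gripper value outside its range is refused whole. The fingers move at their own pace and stop on an object; "squeeze" is the grip in N (left out, the last holds). Time passes only in rows, so rows that repeat a pose let the fingers close. It gives the time, the measured TCP pose, the force, the opening and the grip force at its end, in the units of the state.
- get_state(): the state, without advancing time (a new reading comes with each control period).
- read_camera(name): name is "scene" or "top" or "wrist"; returns a dict with "color" (480x640x3 uint8, red, green, blue), "fovy" (degrees; the focal length in pixels is half the picture's height over the tangent of half this angle, whatever the lens; pixels are square), "cx", "cy" (the principal point, pixels), "world_from_camera" (4x4, takes a point from camera to world coordinates); the wrist camera has in their place "tool_from_camera" (4x4, takes a point from camera to tool coordinates, whose origin is the TCP and whose axes are the flange's). Camera axes: x right, y down, z forward; pixel columns grow to the right and rows downward; lengths in m; the calibration is good to about 2 mm. The wrist camera is an equidistant fisheye: a pixel r from the principal point sees the ray r / f radians off the axis. A picture is of the moment at which its call begins: read the wrist's pose just before it. There is no depth.
- hand_in(): hands the job in; it is judged then, once.
Trained networks look in a picture, given as the dict that the camera call returned (one of the last four; its "shot" number tells which), for a name from the list of things; names that differ only in an ending like _2 or _b are one class to them, and where a whole thing is asked for, a point or a joint stands for the part that bears it (a point fixed in the world has none). Each returns a list of dicts, best first, with "p" (0 to 1); they miss things now and then, are a little off and sometimes report something else, mostly with a low value. They report only what shows in the picture. A call takes as long as a camera call.
- look_for(target, picture): "point" ([column, row] in pixels, amid what is visible of it).
- tip_of(target, picture): "point" ([column, row] in pixels: a listed point, or the origin of a listed thing).
The state is a dict: "clock": time; "joint_pos": joint angles; "qvel": joint speeds; "tau": joint torques, N m; "tcp_pos": TCP position; "orientation": TCP orientation; "wrist_force": force on the tool from outside, world axes, zero at the start; "ft_torque": the same for the moment, N m; "finger_gap": finger opening in m; "grip_force": force on a finger pad.
Only numpy, scipy, OpenCV 4.12 (cv2) and the standard library are available. Lean on these libraries where they do the work, as an engineer would, in place of code of your own. Each camera call takes 0.05 s, during which the arm holds its last target. There are 200 camera calls.

TASK

Gently slide the toothed pulley along the spindle until it rests against the shoulder, so that the groove is free; then take the spring clip from its rack and press it down over the groove until it snaps fully home, and let go. The spindle is on soft springs and gives way under the push: press steadily until the snap, but never drive the spindle down onto its stop, and leave the other things on the bench where they are.

Things in the scene. Friction and masses are not known exactly. Their poses are not given: they have to be found in the camera images.
- drive_head: Small drive head, fixed to the bench: dark steel base plate 80 x 122 x 10 mm, an aluminium yoke (76 mm wide, 109 mm high) at its +y end and a horizontal steel spindle along its y axis. Origin on the bench under the middle of the groove; z up; the yoke occupies y = +44 to +76 mm, the free end of the spindle is at y = -40 mm, the spindle axis is 78 mm above the bench when unloaded.
- groove (a point): Middle of the groove, on the spindle axis; axes as the drive head (y along the spindle towards the yoke, z up); it moves down with the spindle. The spindle is 26 mm in diameter, the groove 20 mm in diameter and 10 mm wide (y = -5 to +5 mm). A shoulder (36 mm diameter) begins at y = +34 mm.
- spindle (a joint): How far the spindle has been pushed down, m: 0 = unloaded, at its top; 0.030 = hard on its lower stop. Springs push it up with about 1.5 N at the top and 0.8 N more per mm. It neither turns nor tilts.
- pulley (a joint): Distance of the pulley from the shoulder along the spindle, m: 0 = against the shoulder, up to 0.03 towards the free end. It slides with about 1.2 N of friction and stays where it is left.
- rim_face (a point): Centre, on the spindle axis, of the pulley's toothed-rim face that looks to the free end (-y); moves with the pulley. The toothed rim is 64 mm in diameter and 15 mm thick (from this face towards +y); a hub 36 mm in diameter stands 13 mm out from this face towards -y and covers the groove until the pulley is home. Push the rim on this face, above the hub, towards +y.
- clip: Open spring clip, 35 mm wide (x), 10 mm thick (y), 73 mm high, about 50 g: a grey plastic grip on two jaws of 6 mm round steel wire that form a bore open downwards, with flared ends at z = -17 mm. Origin at the centre of the bore; y is the bore's axis, z up through the grip. Symmetric for a half turn. Snapped home, its origin lies on the groove's axis within 1 mm.
- grip (a point): Point in the clip's grey grip, 44 mm above the bore centre; axes as the clip. The grip is 20 mm (x) by 10 mm (y), from 22 to 56 mm above the bore centre. Held here across its 20 mm width, the fingers stay above the pulley hub.
- mouth (a point): Narrowest place between the jaws, 8 mm below the bore centre: 13 mm between the wires at rest. Pressed on the groove, the flared ends touch with the bore centre about 20 mm above the spindle axis; the push then grows to some 10 to 20 N (hidden friction) until this point passes the axis; there it drops sharply and the clip pulls itself home.
- clip_rack: White plastic block, fixed, 58 x 32 x 26 mm, with one slot along its x axis, open at the top, in which the clip stands upright (clip x along block x, clip origin 23 mm above the bench); lift the clip straight up by 25 mm or more to free it. Origin on the bench under its middle.
- timer: White bench timer, 66 x 66 x 19 mm, lying; origin under its centre. A bystander.
- beaker_100: Clear beaker, 53 mm wide, 69 mm high; origin under its centre. A bystander.
- dropper_bottle_1: Small brown dropper bottle with black cap, 32 mm wide, 68 mm high; origin under its centre. A bystander.
- dropper_bottle_2: Another such dropper bottle; a bystander.

How it is judged:
On the way, in this order (a step that is already met when the one before it is completed fails the run):
1. the pulley rests against the shoulder (within 2.5 mm) (value of joint pulley below 0.0025 m), for 0.2 s.
2. the clip has snapped into the groove (x of clip in the frame of groove between -0.003 and 0.003 m and y of clip in the frame of groove between -0.004 and 0.004 m and z of clip in the frame of groove between -0.003 and 0.003 m and angle between the y axis of clip and the y axis of groove, either way round below 0.2 rad), for 0.2 s.
At the end, for the whole second after the job is handed in: The clip sits on the groove (its bore centre within 3 mm across and 4 mm along the spindle of the groove's centre, bore axis within 0.2 rad of the spindle), at rest; the pulley is within 4 mm of the shoulder; the spindle is back up within 3 mm of its unloaded height (all of step 2 and value of joint pulley below 0.004 m and value of joint spindle below 0.003 m and linear speed of clip below 0.03 m/s); the robot touches nothing.
It fails at once if the spindle is driven down onto its stop (beyond 28 mm) (value of joint spindle above 0.028 m).
It fails at once if the clip is forced against the drive head with more than 40 N in all (squeeze of both jaws included) (contact force between clip and drive_head above 40 N).
It fails at once if the pulley is rammed: more than 35 N between fingers and drive head (contact force between the fingers and drive_head above 35 N).
It fails at once if a bystander is shifted by more than 30 mm (distance of any of timer, beaker_100, dropper_bottle_1, dropper_bottle_2 from where it was at the start of the episode above 0.03 m).
It also fails if it takes over 61 s, if anything falls off the work surface, if the arm or the gripper's body presses on something with over 40 N, if the wrist force passes 120 N, or if a joint passes its speed limit or range.

## Working session

There is one attempt and no reset: what is moved stays moved. The work goes in short steps, Python scripts to look and compute and a tool call to move; the robot and the scene stay as the last step left them, time stands still between calls to the robot, and variables do not carry over. Pictures are saved under pics/ and viewed, at most 10 in all, crops included, and the job is handed in when it is done.

Besides the shell and the picture viewer there is one more tool, called after "Emit:" in YAML: its name, and indented under it one key for each argument. jog_arm: Moves the arm, as the interface text tells. Its arguments: {"type":"object","properties":{"moves":{"type":"array","items":{"type":"object","properties":{"fingers":{"type":"number"},"slide":{"type":"array","items":{"type":"number"}},"angular":{"type":"array","items":{"type":"number"}}}}},"squeeze":{"type":"number"}},"required":["moves"]}

```bash
mkdir -p pics
cat > h.py <<'E'
from workcell import *
import numpy as np, cv2
from scipy.spatial.transform import Rotation as R
def shot(n):
    s=get_state(); p=read_camera(n); p['s']=s; return p
def ray(p,uv):
    f=p['color'].shape[0]/2/np.tan(np.radians(p['fovy'])/2)
    d=np.array([uv[0]-p['cx'],uv[1]-p['cy']])
    if 'tool_from_camera' in p:
        r=np.hypot(*d); t=r/f
        v=np.array([*(d/r*np.sin(t)),np.cos(t)]); 
        T=np.eye(4); q=p['s']['orientation']
        T[:3,:3]=R.from_quat([q[1],q[2],q[3],q[0]]).as_matrix(); T[:3,3]=p['s']['tcp_pos']
        W=T@p['tool_from_camera']
    else:
        v=np.array([*(d/f),1]); W=p['world_from_camera']
    v=W[:3,:3]@v
    return W[:3,3],v/np.linalg.norm(v)
def atz(p,uv,z):
    o,v=ray(p,uv); return o+v*(z-o[2])/v[2]
def tri(rays):
    A=sum(np.eye(3)-np.outer(v,v) for o,v in rays); b=sum((np.eye(3)-np.outer(v,v))@o for o,v in rays)
    return np.linalg.solve(A,b)
def save(p,n): cv2.imwrite('pics/'+n,p['color'][:,:,::-1])
E
python3 - <<'E'
from h import *
np.set_printoptions(precision=4,suppress=True)
P={}
for n in('scene','top'):
    p=shot(n);save(p,n+'0.png');P[n]=p
    print(n,p['fovy'],p['world_from_camera'][:3].round(3).tolist())
for t in('drive_head','groove','rim_face','clip','grip','mouth','clip_rack','timer','beaker_100','dropper_bottle_1'):
    rs=[]
    for n in P:
        r=tip_of(t,P[n]); print(t,n,[(np.round(x['point'],1).tolist(),round(x['p'],2)) for x in r[:2]])
        if r: rs.append(ray(P[n],r[0]['point']))
    if len(rs)==2: print('   tri',tri(rs))
print(get_state())
E
```

```text
scene 50.461100611403324 [[-0.811, -0.369, 0.454, 0.146], [-0.585, 0.506, -0.634, 0.511], [0.004, -0.78, -0.626, 0.631]]
top 45.03789928853524 [[-0.005, -0.991, 0.132, 0.419], [-1.0, 0.003, -0.016, -0.033], [0.016, -0.132, -0.991, 1.089]]
drive_head scene [([270.2, 313.6], 0.66), ([404.8, 315.4], 0.28)]
drive_head top [([264.8, 241.9], 0.59)]
   tri [ 0.5636  0.0712 -0.0037]
groove scene [([271.1, 281.0], 0.64)]
groove top [([258.5, 233.5], 0.76)]
   tri [0.5634 0.0717 0.0734]
rim_face scene [([273.2, 280.6], 0.68), ([273.0, 312.0], 0.5)]
rim_face top [([260.3, 235.3], 0.89)]
   tri [0.5607 0.0688 0.0735]
clip scene [([274.1, 276.9], 0.69), ([392.0, 242.1], 0.61)]
clip top [([404.9, 275.2], 0.53)]
   tri [ 0.5764 -0.1193 -0.0412]
grip scene [([389.1, 253.5], 0.51), ([394.0, 224.2], 0.5)]
grip top [([402.5, 277.7], 0.54)]
   tri [ 0.4902 -0.1939 -0.0125]
mouth scene [([390.5, 244.2], 0.78)]
mouth top [([405.4, 281.9], 0.62), ([336.5, 333.4], 0.37)]
   tri [ 0.4845 -0.1934  0.0136]
clip_rack scene [([389.2, 252.8], 0.91)]
clip_rack top [([400.4, 278.6], 0.97)]
   tri [ 0.488  -0.1891 -
[... 194 characters left out ...]

   tri [ 0.6989 -0.0657 -0.0079]
dropper_bottle_1 scene [([326.0, 243.4], 0.91), ([305.3, 219.5], 0.67)]
dropper_bottle_1 top [([374.7, 221.3], 0.76), ([392.0, 183.8], 0.59)]
   tri [ 0.6009 -0.1402 -0.0049]
{'clock': 1.1, 'joint_pos': array([-1.2486,  0.3132,  0.0461,  1.3036,  0.    ,  1.4312]), 'qvel': array([-0.0007,  0.0002, -0.0005, -0.0021,  0.0005,  0.0003]), 'tau': array([ -0.0008, -48.0479,  29.8818,   0.0004,   0.0001,  -0.    ]), 'tcp_pos': array([ 0.2562, -0.5148,  0.2423]), 'orientation': array([0.0001, 0.9735, 0.2288, 0.    ]), 'wrist_force': array([0.7864, 0.4155, 0.4258]), 'ft_torque': array([-0.0027, -0.0356,  0.0254]), 'grip_force': 0.0, 'finger_gap': 0.08575425965712336}
```

View pics/scene0.png

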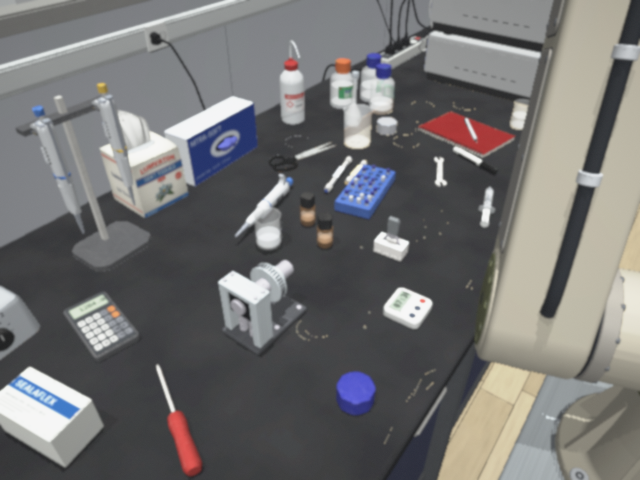

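View pics/top0.png

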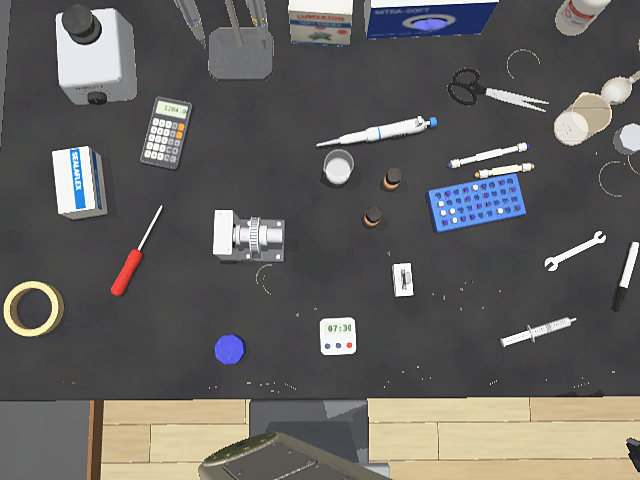

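```bash
cat >> h.py <<'E'
def go(pos,yaw):
    "slide mm and turn deg, in current tool axes, to world pos with tool down and tool x at yaw (deg)"
    s=get_state(); q=s['orientation']; M=R.from_quat([q[1],q[2],q[3],q[0]])
    c,n=np.cos(np.radians(yaw)),np.sin(np.radians(yaw))
    D=R.from_matrix(np.array([[c,n,0],[n,-c,0],[0,0,-1]]))
    print('slide',(M.inv().apply(np.array(pos)-s['tcp_pos'])*1000).round(1),'ang',(M.inv()*D).as_rotvec(degrees=True).round(2),'clock',s['clock'])
E
python3 - <<'E'
from h import *
go([0.562,-0.02,0.25],90)
p=shot('wrist');print(p['tool_from_camera'].round(3),p['fovy'])
E
```

```text
slide [ 494.2 -306.7   -7.7] ang [ 1.000e-02  0.000e+00 -6.354e+01] clock 1.1
[[-0.001 -0.964 -0.265  0.066]
 [ 1.    -0.001  0.     0.001]
 [-0.001 -0.265  0.964 -0.131]
 [ 0.     0.     0.     1.   ]] 65.70646984690485
```

Emit:
jog_arm:
  moves:
    - {"slide": [494, -307, -8], "angular": [0, 0, -63.5], "fingers": 1}
    - {"slide": [494, -307, -8], "angular": [0, 0, -63.5], "fingers": 1}
    - {"slide": [494, -307, -8], "angular": [0, 0, -63.5], "fingers": 1}
    - {"slide": [494, -307, -8], "angular": [0, 0, -63.5], "fingers": 1}
    - {"slide": [494, -307, -8], "angular": [0, 0, -63.5], "fingers": 1}
    - {"slide": [494, -307, -8], "angular": [0, 0, -63.5], "fingers": 1}
    - {"slide": [494, -307, -8], "angular": [0, 0, -63.5], "fingers": 1}
    - {"slide": [494, -307, -8], "angular": [0, 0, -63.5], "fingers": 1}
    - {"slide": [494, -307, -8], "angular": [0, 0, -63.5], "fingers": 1}
    - {"slide": [494, -307, -8], "angular": [0, 0, -63.5], "fingers": 1}

```text
clock: 1.98
tcp_pos: [0.4758, -0.1584, 0.2484]
orientation: [0.0, 0.706, 0.708, 0.0]
wrist_force: [0.9, -0.2, -0.9]
finger_gap: 0.0001
grip_force: 0.0
```

Run:
```python
from h import *
go([0.562,-0.02,0.25],90)
```

```text
slide [138.   86.8  -1.6] ang [0.04 0.03 0.22] clock 1.9833
```

Run:
```python
from h import *
p=shot('wrist');save(p,'w1.png')
for t,z in(('clip',.023),('grip',.067),('clip_rack',0),('mouth',.015)):
    for r in tip_of(t,p)[:2]: print(t,np.round(r['point']),round(r['p'],2),atz(p,r['point'],z).round(4))
```

```text
clip [329. 234.] 0.93 [ 0.4836 -0.1895  0.023 ]
grip [329. 243.] 0.95 [ 0.4833 -0.1862  0.067 ]
clip_rack [328. 227.] 0.98 [ 0.4836 -0.1884  0.    ]
mouth [329. 230.] 0.81 [ 0.4841 -0.1879  0.015 ]
mouth [515. 124.] 0.73 [ 0.6816 -0.0702  0.015 ]
```

View pics/w1.png

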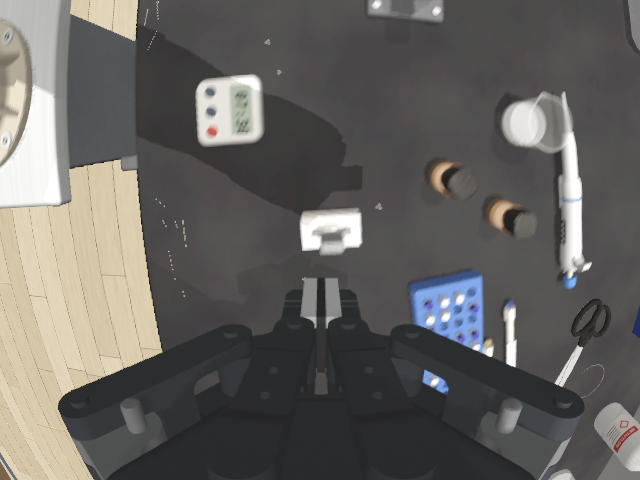

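Emit:
jog_arm:
  moves:
    - {"slide": [138, 87, -2]}
    - {"slide": [138, 87, -2]}
    - {"slide": [138, 87, -2]}
    - {"slide": [138, 87, -2]}
    - {"slide": [138, 87, -2]}

```text
schema error: expected keys fingers, slide, angular
```

Run:
```python
from h import *
p=shot('wrist');save(p,'w2.png')
for t,z in(('drive_head',0),('groove',.078),('rim_face',.078)):
    for r in tip_of(t,p)[:2]: print(t,np.round(r['point']),round(r['p'],2),atz(p,r['point'],z).round(4))
import pickle; pickle.dump(p,open('w2.pkl','wb'))
```

```text
(no output)
```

View pics/w2.png

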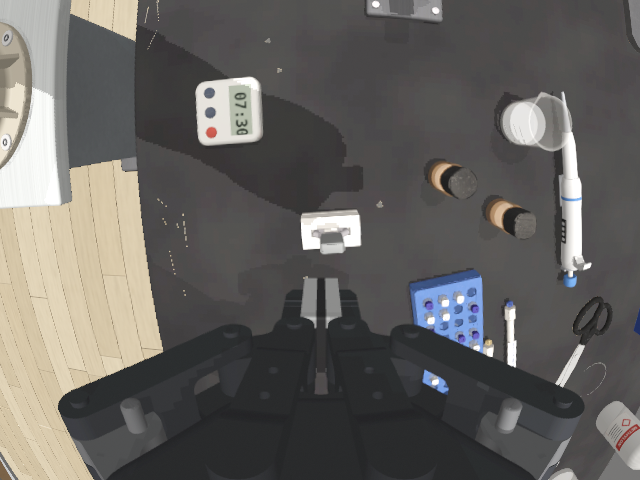

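Emit:
jog_arm:
  moves:
    - {"slide": [138, 87, -2], "angular": [0, 0, 0], "fingers": 1}
    - {"slide": [138, 87, -2], "angular": [0, 0, 0], "fingers": 1}
    - {"slide": [138, 87, -2], "angular": [0, 0, 0], "fingers": 1}
    - {"slide": [138, 87, -2], "angular": [0, 0, 0], "fingers": 1}
    - {"slide": [138, 87, -2], "angular": [0, 0, 0], "fingers": 1}
    - {"slide": [138, 87, -2], "angular": [0, 0, 0], "fingers": 1}

```text
clock: 2.93
tcp_pos: [0.5626, -0.0219, 0.2496]
orientation: [-0.0, 0.707, 0.707, -0.0]
wrist_force: [-0.4, -1.4, 0.3]
finger_gap: -0.0001
grip_force: 0.0
```

Run:
```python
from h import *
p=shot('wrist');save(p,'w3.png')
for t,z in(('drive_head',0),('groove',.078),('rim_face',.078)):
    for r in tip_of(t,p)[:2]: print(t,np.round(r['point']),round(r['p'],2),atz(p,r['point'],z).round(4))
import pickle; pickle.dump(p,open('w3.pkl','wb'))
print(p['s']['tcp_pos'])
```

```text
drive_head [319. 110.] 0.94 [0.5608 0.0696 0.    ]
groove [319. 107.] 0.63 [0.5609 0.0668 0.078 ]
groove [319. 109.] 0.43 [0.5607 0.0655 0.078 ]
rim_face [318. 104.] 0.84 [0.5597 0.0691 0.078 ]
[ 0.56264339 -0.02192571  0.24955952]
```

View pics/w3.png

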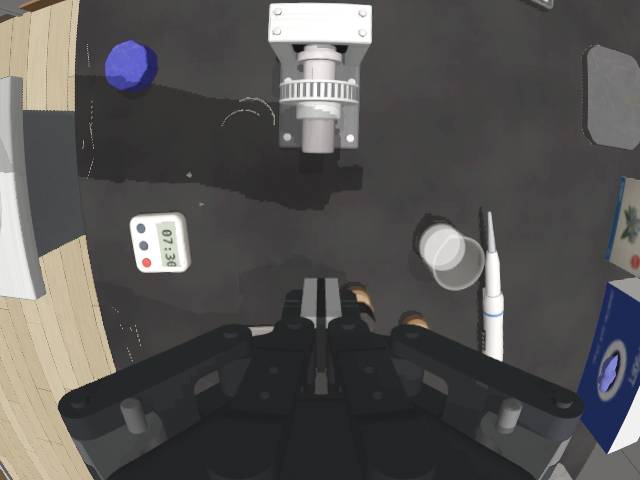

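Run:
```python
from h import *
import pickle; p=pickle.load(open('w3.pkl','rb'))
for n,uv,z in(('cornerL',(279,148),.01),('cornerR',(356,150),.01),('screwL',(287,137),.01),('screwR',(350,138),.01),('spEndL',(303,152),.085),('spEndR',(333,152),.085),('endtop',(318,152),.091),('rimL',(279,102),.078),('rimR',(359,102),.078),('rimtopfront',(318,103),.11),('yokeFL',(269,43),.109),('yokeFR',(373,44),.109),('shoulder',(320,60),.096)): print(n,atz(p,uv,z).round(4))
im=p['color'][0:200,220:420]; cv2.imwrite('pics/c3.png',cv2.resize(im,None,fx=3,fy=3,interpolation=cv2.INTER_CUBIC)[:,:,::-1])
```

```text
cornerL [0.5208 0.0313 0.01  ]
cornerR [0.5971 0.0292 0.01  ]
screwL [0.5289 0.0422 0.01  ]
screwR [0.5911 0.0411 0.01  ]
spEndL [0.5483 0.0305 0.085 ]
spEndR [0.5719 0.0305 0.085 ]
endtop [0.5601 0.0307 0.091 ]
rimL [0.5288 0.0713 0.078 ]
rimR [0.5929 0.0712 0.078 ]
rimtopfront [0.5603 0.0673 0.11  ]
yokeFL [0.5248 0.1134 0.109 ]
yokeFR [0.6001 0.1126 0.109 ]
shoulder [0.5617 0.1021 0.096 ]
```

View pics/c3.png

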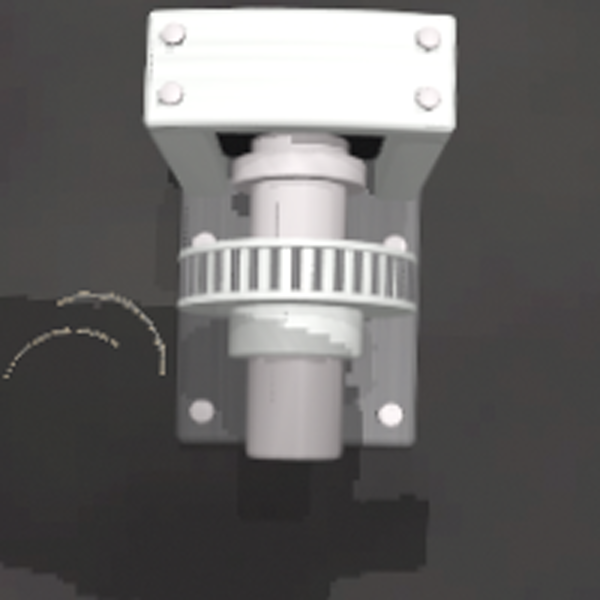

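Emit:
jog_arm:
  moves:
    - {"slide": [30, -2, 40], "angular": [0, 0, 1.3], "fingers": 1}
    - {"slide": [58, -2, 80], "angular": [0, 0, 1.3], "fingers": 1}
    - {"slide": [62, -2, 115], "angular": [0, 0, 1.3], "fingers": 1}
    - {"slide": [62, -2, 138], "angular": [0, 0, 1.3], "fingers": 1}
    - {"slide": [62, -2, 138], "angular": [0, 0, 1.3], "fingers": 1}
    - {"slide": [66, -2, 138], "angular": [0, 0, 1.3], "fingers": 1}
    - {"slide": [71, -2, 138], "angular": [0, 0, 1.3], "fingers": 1}
    - {"slide": [75, -2, 138], "angular": [0, 0, 1.3], "fingers": 1}
    - {"slide": [79, -2, 138], "angular": [0, 0, 1.3], "fingers": 1}
    - {"slide": [82, -2, 138], "angular": [0, 0, 1.3], "fingers": 1}

```text
clock: 3.97
tcp_pos: [0.5615, 0.0598, 0.114]
orientation: [0.001, 0.715, 0.699, 0.001]
wrist_force: [0.3, 0.2, -0.2]
finger_gap: -0.0001
grip_force: 0.0
```

Emit:
jog_arm:
  moves:
    - {"slide": [2, 0, 2], "angular": [0, 0, 0], "fingers": 1}
    - {"slide": [4, 0, 2], "angular": [0, 0, 0], "fingers": 1}
    - {"slide": [6, 0, 2], "angular": [0, 0, 0], "fingers": 1}
    - {"slide": [8, 0, 2], "angular": [0, 0, 0], "fingers": 1}
    - {"slide": [10, 0, 2], "angular": [0, 0, 0], "fingers": 1}
    - {"slide": [12, 0, 2], "angular": [0, 0, 0], "fingers": 1}

```text
clock: 4.47
tcp_pos: [0.5605, 0.0718, 0.11]
orientation: [0.0, 0.715, 0.699, -0.0]
wrist_force: [0.2, -0.9, -0.1]
finger_gap: -0.0004
grip_force: 0.6
```

Run:
```python
from h import *
p=shot('wrist');save(p,'w4.png')
for t,z in(('rim_face',.078),):
    for r in tip_of(t,p)[:2]: print(t,np.round(r['point']),round(r['p'],2),atz(p,r['point'],z).round(4))
im=p['color'][0:300,170:470]; cv2.imwrite('pics/c4.png',cv2.resize(im,None,fx=2,fy=2)[:,:,::-1])
```

```text
rim_face [320. 260.] 0.57 [0.56   0.0809 0.078 ]
```

View pics/c4.png

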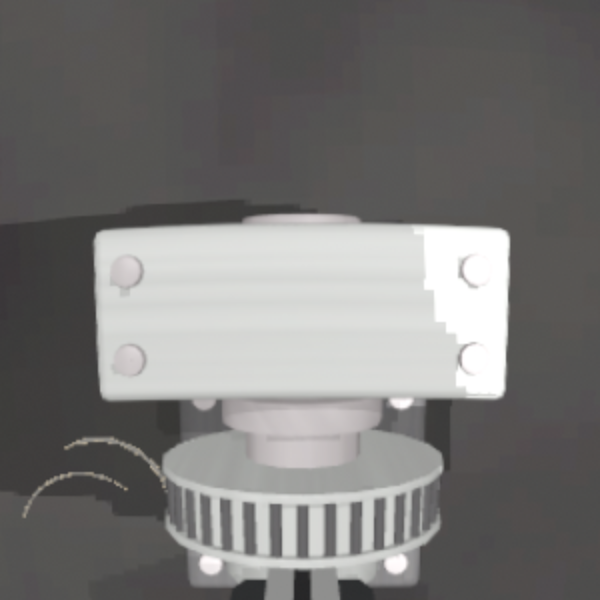

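Emit:
jog_arm:
  moves:
    - {"slide": [1.5, 0, -1], "angular": [0, 0, 0], "fingers": 1}
    - {"slide": [3, 0, -1], "angular": [0, 0, 0], "fingers": 1}
    - {"slide": [4, 0, -1], "angular": [0, 0, 0], "fingers": 1}
    - {"slide": [4.5, 0, -1], "angular": [0, 0, 0], "fingers": 1}
    - {"slide": [5, 0, -1], "angular": [0, 0, 0], "fingers": 1}

```text
clock: 4.98
tcp_pos: [0.5603, 0.0767, 0.1109]
orientation: [-0.0, 0.715, 0.699, -0.0]
wrist_force: [-1.1, -2.0, -0.6]
finger_gap: 0.0002
grip_force: 0.6
```

Emit:
jog_arm:
  moves:
    - {"slide": [0.5, 0, 0], "angular": [0, 0, 0], "fingers": 1}
    - {"slide": [1, 0, 0], "angular": [0, 0, 0], "fingers": 1}

```text
clock: 5.15
tcp_pos: [0.5604, 0.0777, 0.1109]
orientation: [-0.0, 0.715, 0.699, -0.0]
wrist_force: [-1.3, -1.5, 0.7]
finger_gap: 0.0001
grip_force: 0.6
```

Emit:
jog_arm:
  moves:
    - {"slide": [0.5, 0, 0], "angular": [0, 0, 0], "fingers": 1}
    - {"slide": [1, 0, 0], "angular": [0, 0, 0], "fingers": 1}

```text
clock: 5.32
tcp_pos: [0.5606, 0.0787, 0.111]
orientation: [-0.0, 0.715, 0.699, -0.0]
wrist_force: [-1.5, -0.3, -0.3]
finger_gap: 0.0004
grip_force: 0.6
```

Emit:
jog_arm:
  moves:
    - {"slide": [0.5, 0, 0], "angular": [0, 0, 0], "fingers": 1}
    - {"slide": [1, 0, 0], "angular": [0, 0, 0], "fingers": 1}

```text
clock: 5.48
tcp_pos: [0.5606, 0.0794, 0.111]
orientation: [0.0, 0.715, 0.699, -0.0]
wrist_force: [-1.6, -3.0, -0.6]
finger_gap: 0.0003
grip_force: 1.8
```

Emit:
jog_arm:
  moves:
    - {"slide": [0.4, 0, 0], "angular": [0, 0, 0], "fingers": 1}
    - {"slide": [0.8, 0, 0], "angular": [0, 0, 0], "fingers": 1}

```text
clock: 5.65
tcp_pos: [0.5606, 0.0794, 0.111]
orientation: [0.001, 0.716, 0.699, -0.001]
wrist_force: [-1.2, -6.3, -0.2]
finger_gap: 0.0001
grip_force: 3.3
```

Emit:
jog_arm:
  moves:
    - {"slide": [-8, 0, 0], "angular": [0, 0, 0], "fingers": 1}
    - {"slide": [-14, 0, -20], "angular": [0, 0, 0], "fingers": 1}
    - {"slide": [-35, 0, -55], "angular": [0, 0, 0], "fingers": 0.8}
    - {"slide": [-60, 0, -85], "angular": [0, 0, 0], "fingers": 0.55}
    - {"slide": [-65, 0, -100], "angular": [0, 0, 0], "fingers": 0.55}
    - {"slide": [-65, 0, -100], "angular": [0, 0, 0], "fingers": 0.55}

```text
clock: 6.15
tcp_pos: [0.562, 0.0137, 0.2158]
orientation: [0.003, 0.716, 0.698, 0.003]
wrist_force: [0.5, -1.0, 0.1]
finger_gap: 0.0385
grip_force: 0.0
```

Run:
```python
from h import *
p=shot('wrist')
for t,z in(('rim_face',.078),('groove',.078)):
    for r in tip_of(t,p)[:2]: print(t,np.round(r['point']),round(r['p'],2),atz(p,r['point'],z).round(4))
import pickle; pickle.dump(p,open('w5.pkl','wb')); print(p['s']['tcp_pos'],p['s']['finger_gap'])
im=p['color'][0:300,220:420]; cv2.imwrite('pics/c5.png',cv2.resize(im,None,fx=2,fy=2,interpolation=cv2.INTER_CUBIC)[:,:,::-1])
```

```text
rim_face [316. 123.] 0.65 [0.5613 0.0883 0.078 ]
groove [316. 148.] 0.67 [0.5608 0.0703 0.078 ]
[0.56199176 0.01373931 0.21577388] 0.03849831102482811
```

View pics/c5.png

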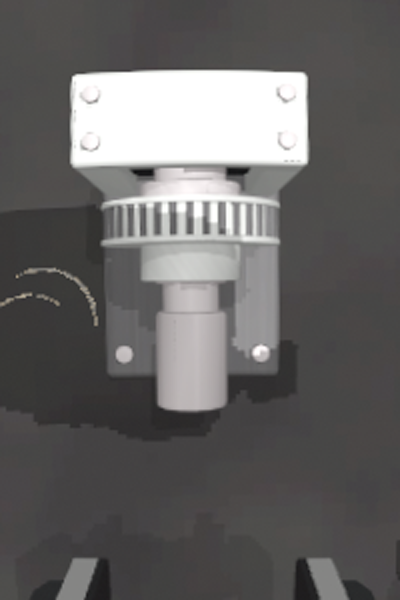

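Run:
```python
from h import *
import pickle; p=pickle.load(open('w5.pkl','rb'))
f=lambda c,r,z: atz(p,(220+c/2,r/2),z).round(4)
print('grooveedge',f(191,311,.091),'hubend',f(191,282,.096),'spend',f(191,410,.088),'spL',f(157,360,.082),'spR',f(228,360,.082),'yoke',f(74,163,.109),f(307,165,.109),'screws',f(124,354,.01),f(261,354,.01))
go([0.4835,-0.187,0.16],92)
```

```text
grooveedge [0.5606 0.0656 0.091 ] hubend [0.5609 0.0757 0.096 ] spend [0.5596 0.0305 0.088 ] spL [0.5479 0.048  0.082 ] spR [0.5733 0.0472 0.082 ] yoke [0.5251 0.116  0.109 ] [0.5987 0.1132 0.109 ] screws [0.529  0.0426 0.01  ] [0.5913 0.0408 0.01  ]
slide [-204.5  -70.7   50.3] ang [-0.01 -0.05 -3.34] clock 6.3
```

Emit:
jog_arm:
  moves:
    - {"slide": [-41, -14, 5], "angular": [0, 0, -3.3], "fingers": 0.5}
    - {"slide": [-82, -28, 15], "angular": [0, 0, -3.3], "fingers": 0.5}
    - {"slide": [-122, -42, 25], "angular": [0, 0, -3.3], "fingers": 0.5}
    - {"slide": [-162, -56, 35], "angular": [0, 0, -3.3], "fingers": 0.5}
    - {"slide": [-200, -70, 45], "angular": [0, 0, -3.3], "fingers": 0.5}
    - {"slide": [-204, -71, 50], "angular": [0, 0, -3.3], "fingers": 0.5}
    - {"slide": [-204, -71, 50], "angular": [0, 0, -3.3], "fingers": 0.5}
    - {"slide": [-204, -71, 50], "angular": [0, 0, -3.3], "fingers": 0.5}

```text
clock: 6.97
tcp_pos: [0.4824, -0.1861, 0.1594]
orientation: [-0.002, 0.695, 0.719, 0.0]
wrist_force: [-0.4, 1.3, 0.0]
finger_gap: 0.0427
grip_force: 0.0
```

Run:
```python
from h import *
p=shot('wrist')
for t,z in(('clip',.023),('grip',.067),('clip_rack',0)):
    for r in tip_of(t,p)[:2]: print(t,np.round(r['point']),round(r['p'],2),atz(p,r['point'],z).round(4))
import pickle; pickle.dump(p,open('w6.pkl','wb')); print(p['s']['tcp_pos'],p['s']['finger_gap'])
im=p['color'][150:400,220:420]; cv2.imwrite('pics/c6.png',cv2.resize(im,None,fx=2.4,fy=2.4,interpolation=cv2.INTER_CUBIC)[:,:,::-1])
go([0.4835,-0.187,0.059],92)
```

```text
clip [324. 230.] 0.74 [ 0.4847 -0.1898  0.023 ]
grip [321. 245.] 0.57 [ 0.482  -0.1877  0.067 ]
clip_rack [325. 219.] 0.58 [ 0.485  -0.1863  0.    ]
[ 0.48241584 -0.18606887  0.15941769] 0.042717759926964353
slide [ -1.6  -0.7 102.2] ang [ 0.02 -0.01  0.1 ] clock 7.1667
```

View pics/c6.png

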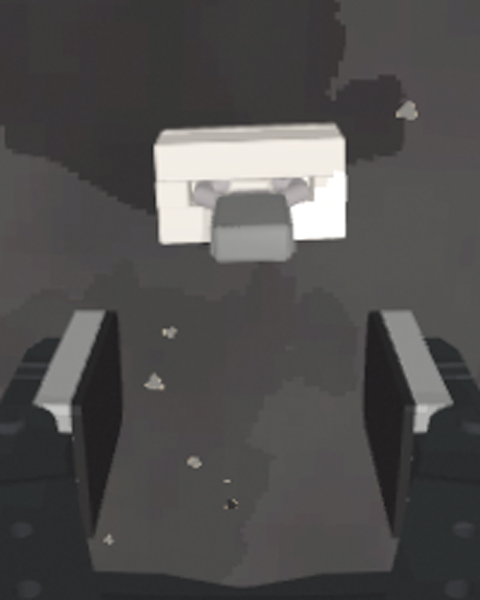

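Run:
```python
from h import *
import pickle; p=pickle.load(open('w6.pkl','rb'))
f=lambda c,r,z: atz(p,(220+c/2.4,150+r/2.4),z).round(4)
print(f(213,226,.079),f(291,224,.079),f(213,262,.079),f(292,261,.079),'rack',f(155,143,.026),f(343,137,.026),f(161,243,.026),f(346,238,.026))
```

```text
[ 0.4747 -0.184   0.079 ] [ 0.494  -0.1828  0.079 ] [ 0.475  -0.1934  0.079 ] [ 0.4947 -0.1925  0.079 ] rack [ 0.4551 -0.1743  0.026 ] [ 0.5119 -0.1706  0.026 ] [ 0.4572 -0.206   0.026 ] [ 0.5148 -0.2025  0.026 ]
```

Emit:
jog_arm:
  moves:
    - {"slide": [-2, 2, 35], "angular": [0, 0, -1.3], "fingers": 0.5}
    - {"slide": [-2, 2, 70], "angular": [0, 0, -1.3], "fingers": 0.5}
    - {"slide": [-2, 2, 95], "angular": [0, 0, -1.3], "fingers": 0.5}
    - {"slide": [-2, 2, 100], "angular": [0, 0, -1.3], "fingers": 0.5}
    - {"slide": [-2, 2, 100], "angular": [0, 0, -1.3], "fingers": 0.5}
    - {"slide": [-2, 2, 100], "angular": [0, 0, -1.3], "fingers": 1}
    - {"slide": [-2, 2, 100], "angular": [0, 0, -1.3], "fingers": 1}
    - {"slide": [-2, 2, 100], "angular": [0, 0, -1.3], "fingers": 1}
    - {"slide": [-2, 2, 100], "angular": [0, 0, -1.3], "fingers": 1}
  squeeze: 50

```text
clock: 7.92
tcp_pos: [0.4866, -0.1893, 0.0627]
orientation: [0.002, 0.687, 0.727, 0.0]
wrist_force: [-0.4, -0.1, 3.2]
finger_gap: 0.0191
grip_force: 50.7
```

Emit:
jog_arm:
  moves:
    - {"slide": [0, 0, 0], "angular": [0, 0, 0], "fingers": 1}
    - {"slide": [0, 0, 0], "angular": [0, 0, 0], "fingers": 1}

```text
clock: 8.08
tcp_pos: [0.4865, -0.1894, 0.0624]
orientation: [0.001, 0.687, 0.727, 0.0]
wrist_force: [-0.3, 0.0, 5.9]
finger_gap: 0.0194
grip_force: 51.2
```

Emit:
jog_arm:
  moves:
    - {"slide": [0, 0, -8], "angular": [0, 0, 0], "fingers": 1}
    - {"slide": [0, 0, -25], "angular": [0, 0, 0], "fingers": 1}
    - {"slide": [0, 0, -55], "angular": [0, 0, 0], "fingers": 1}
    - {"slide": [0, 0, -95], "angular": [0, 0, 0], "fingers": 1}
    - {"slide": [0, 0, -120], "angular": [0, 0, 0], "fingers": 1}
    - {"slide": [0, 0, -120], "angular": [0, 0, 0], "fingers": 1}
    - {"slide": [0, 0, -120], "angular": [0, 0, 0], "fingers": 1}

```text
clock: 8.67
tcp_pos: [0.4865, -0.1894, 0.1831]
orientation: [0.002, 0.687, 0.727, 0.0]
wrist_force: [0.2, 0.6, -1.1]
finger_gap: 0.019
grip_force: 50.3
```

Run:
```python
from h import *
p=shot('wrist')
q=p['s']['orientation'];M=R.from_quat([q[1],q[2],q[3],q[0]])
for t,z in(('clip',-.036),('grip',.008),('mouth',-.044)):
    for r in tip_of(t,p)[:1]:
        w=atz(p,r['point'],p['s']['tcp_pos'][2]+z); print(t,np.round(r['point']),round(r['p'],2),(M.inv().apply(w-p['s']['tcp_pos'])*1000).round(1))
import pickle; pickle.dump(p,open('w7.pkl','wb')); print(p['s']['tcp_pos'],p['s']['finger_gap'])
im=p['color'][150:400,220:420]; cv2.imwrite('pics/c7.png',cv2.resize(im,None,fx=2.4,fy=2.4,interpolation=cv2.INTER_CUBIC)[:,:,::-1])
go([0.5608,0.0705,0.18],88.3)
```

```text
clip [322. 274.] 0.7 [ 0.6  0.5 36. ]
grip [320. 313.] 0.89 [ 2.5 -0.4 -8. ]
mouth [319. 265.] 0.89 [ 2.3 -1.2 44. ]
[ 0.48645837 -0.18940011  0.18309273] 0.01904616144681042
slide [253.9  91.   -0.4] ang [-0.16 -0.09  4.95] clock 8.8667
```

View pics/c7.png

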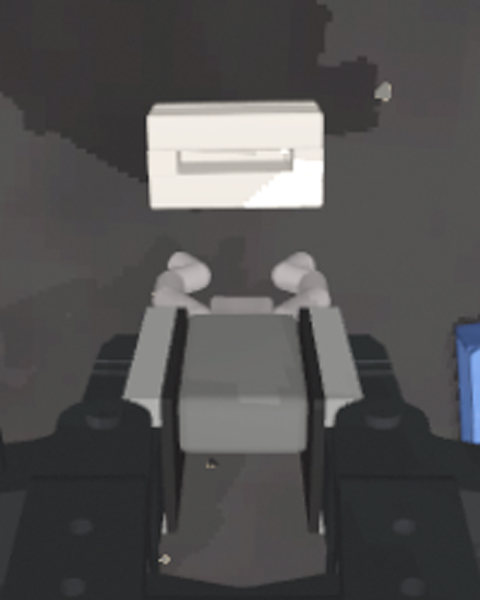

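Emit:
jog_arm:
  moves:
    - {"slide": [38, 14, 0], "angular": [0, 0, 4.9], "fingers": 1}
    - {"slide": [76, 28, 0], "angular": [0, 0, 4.9], "fingers": 1}
    - {"slide": [114, 42, 0], "angular": [0, 0, 4.9], "fingers": 1}
    - {"slide": [152, 56, 0], "angular": [0, 0, 4.9], "fingers": 1}
    - {"slide": [190, 70, 0], "angular": [0, 0, 4.9], "fingers": 1}
    - {"slide": [225, 82, 0], "angular": [0, 0, 4.9], "fingers": 1}
    - {"slide": [247, 90, 5], "angular": [0, 0, 4.9], "fingers": 1}
    - {"slide": [252.6, 91, 15], "angular": [0, 0, 4.9], "fingers": 1}
    - {"slide": [252.6, 91, 20], "angular": [0, 0, 4.9], "fingers": 1}
    - {"slide": [252.6, 91, 20], "angular": [0, 0, 4.9], "fingers": 1}

```text
clock: 9.7
tcp_pos: [0.5599, 0.0684, 0.1582]
orientation: [-0.002, 0.717, 0.697, -0.002]
wrist_force: [-0.2, -0.6, -0.6]
finger_gap: 0.0187
grip_force: 50.4
```

Run:
```python
from h import *
for n in ('wrist','top','scene'):
    p=shot(n)
    if n=='wrist':
        im=p['color'][150:400,220:420]; cv2.imwrite('pics/c8.png',cv2.resize(im,None,fx=2.4,fy=2.4,interpolation=cv2.INTER_CUBIC)[:,:,::-1])
        import pickle; pickle.dump(p,open('w8.pkl','wb'))
    for t in ('clip','mouth','groove'):
        print(n,t,[(np.round(r['point'],1).tolist(),round(r['p'],2)) for r in tip_of(t,p)[:1]])
go([0.5608,0.0692,0.165],88.3); print(get_state()['tcp_pos'])
```

```text
wrist clip [([321.6, 272.5], 0.61)]
wrist mouth [([319.5, 264.1], 0.93)]
wrist groove [([322.4, 248.1], 0.63)]
top clip []
top mouth []
top groove [([257.9, 236.9], 0.67)]
scene clip [([271.3, 258.3], 0.68)]
scene mouth [([271.8, 259.3], 0.87)]
scene groove [([271.7, 279.0], 0.73)]
slide [ 0.7 -1.2 -3.8] ang [0.02 0.   0.04] clock 10.3
[0.56200848 0.06843044 0.16121663]
```

View pics/c8.png

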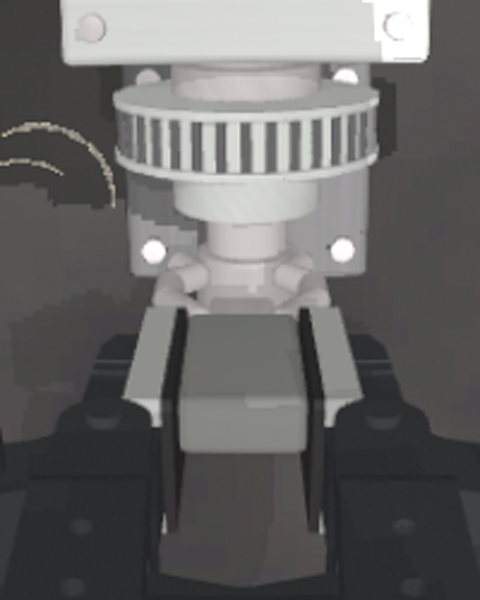

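Run:
```python
from h import *
import pickle; p=pickle.load(open('w8.pkl','rb'))
f=lambda c,r,z: (atz(p,(220+c/2.4,150+r/2.4),z)*1000).round(1)
m=lambda a,b,r,z:(f(a,r,z)+f(b,r,z))/2
print(p['s']['tcp_pos'],p['s']['orientation'])
print('groove',m(208,287,235,.080),'hub',m(176,317,192,.078),'rim',m(115,379,160,.078),'yoke',m(62,428,60,.109),'screws',m(154,343,251,.01),'spindle',m(197,279,285,.08),'hubend',f(247,221,.09))
z=p['s']['tcp_pos'][2]
print('jaws',m(157,327,285,z-.039),'tips',m(208,275,270,z-.053),'tipsouter',m(171,309,260,z-.055),'grip',m(180,304,400,z+.02))
```

```text
[0.55993887 0.06842693 0.15817422] [-0.00167721  0.71695226  0.69711702 -0.00212279]
groove [560.7   68.85  80.  ] hub [560.75  79.25  78.  ] rim [561.1  87.3  78. ] yoke [561.45 115.35 109.  ] screws [560.35  41.25  10.  ] spindle [557.95  55.8   80.  ] hubend [560.8  75.4  90. ]
jaws [559.6   70.55 119.2 ] tips [559.4  68.8 105.2] tipsouter [559.1  70.4 103.2] grip [560.05  75.55 178.2 ]
```

Emit:
jog_arm:
  moves:
    - {"slide": [0.3, -0.5, 8], "angular": [0, 0, 0], "fingers": 1}
    - {"slide": [0.3, -0.5, 14], "angular": [0, 0, 0], "fingers": 1}
    - {"slide": [0.3, -0.5, 18], "angular": [0, 0, 0], "fingers": 1}
    - {"slide": [0.3, -0.5, 20], "angular": [0, 0, 0], "fingers": 1}
    - {"slide": [0.3, -0.5, 22], "angular": [0, 0, 0], "fingers": 1}
    - {"slide": [0.3, -0.5, 24], "angular": [0, 0, 0], "fingers": 1}
    - {"slide": [0.3, -0.5, 26], "angular": [0, 0, 0], "fingers": 1}
  squeeze: 60

```text
clock: 10.88
tcp_pos: [0.5615, 0.069, 0.1349]
orientation: [0.0, 0.717, 0.697, -0.0]
wrist_force: [-0.8, -0.0, 1.7]
finger_gap: 0.0185
grip_force: 60.1
```

Run:
```python
from h import *
for n in ('wrist','scene'):
    p=shot(n)
    for t in ('clip','mouth','groove'):
        print(n,t,[(np.round(r['point'],1).tolist(),round(r['p'],2)) for r in tip_of(t,p)[:1]])
s=get_state();print(s['tcp_pos'],s['wrist_force'],s['ft_torque'],s['clock'])
```

```text
wrist clip [([320.4, 271.0], 0.67)]
wrist mouth [([321.9, 264.6], 0.56)]
wrist groove [([321.7, 258.3], 0.8)]
scene clip [([272.1, 273.3], 0.62)]
scene mouth [([268.3, 271.5], 0.64)]
scene groove [([271.5, 279.3], 0.78)]
[0.5613942  0.06893196 0.13510434] [-1.34874415  0.33232671  0.15079008] [-0.04862992  0.20599338  0.07940219] 11.2833
```

Emit:
jog_arm:
  moves:
    - {"slide": [0, 0, 2], "angular": [0, 0, 0], "fingers": 1}
    - {"slide": [0, 0, 4], "angular": [0, 0, 0], "fingers": 1}
    - {"slide": [0, 0, 6], "angular": [0, 0, 0], "fingers": 1}

```text
clock: 11.53
tcp_pos: [0.5615, 0.0689, 0.1293]
orientation: [0.0, 0.717, 0.697, 0.0]
wrist_force: [-2.5, -0.5, 5.6]
finger_gap: 0.0191
grip_force: 60.6
```

Emit:
jog_arm:
  moves:
    - {"slide": [0, 0, 2], "angular": [0, 0, 0], "fingers": 1}
    - {"slide": [0, 0, 4], "angular": [0, 0, 0], "fingers": 1}
    - {"slide": [0, 0, 6], "angular": [0, 0, 0], "fingers": 1}

```text
clock: 11.78
tcp_pos: [0.5617, 0.0689, 0.1238]
orientation: [0.0, 0.717, 0.697, 0.0]
wrist_force: [-3.0, 0.5, 10.4]
finger_gap: 0.0185
grip_force: 61.1
```

Emit:
jog_arm:
  moves:
    - {"slide": [0, -0.3, 1.5], "angular": [0, 0, 0], "fingers": 1}
    - {"slide": [0, -0.7, 3], "angular": [0, 0, 0], "fingers": 1}
    - {"slide": [0, -0.7, 4], "angular": [0, 0, 0], "fingers": 1}

```text
clock: 12.03
tcp_pos: [0.5616, 0.0689, 0.1203]
orientation: [0.001, 0.717, 0.697, 0.001]
wrist_force: [-2.8, -0.5, 10.7]
finger_gap: 0.0184
grip_force: 61.2
```

Emit:
jog_arm:
  moves:
    - {"slide": [0, 0, 1.5], "angular": [0, 0, 0], "fingers": 1}
    - {"slide": [0, 0, 3], "angular": [0, 0, 0], "fingers": 1}

```text
clock: 12.2
tcp_pos: [0.5616, 0.069, 0.1176]
orientation: [0.001, 0.717, 0.697, 0.001]
wrist_force: [-3.7, -0.1, 12.0]
finger_gap: 0.0188
grip_force: 61.4
```

Emit:
jog_arm:
  moves:
    - {"slide": [0, 0, 1.5], "angular": [0, 0, 0], "fingers": 1}
    - {"slide": [0, 0, 3], "angular": [0, 0, 0], "fingers": 1}

```text
clock: 12.37
tcp_pos: [0.5614, 0.069, 0.1145]
orientation: [0.001, 0.717, 0.697, 0.001]
wrist_force: [-2.6, 0.9, 3.2]
finger_gap: 0.0188
grip_force: 60.2
```

Emit:
jog_arm:
  moves:
    - {"slide": [0, 0, 1.5], "angular": [0, 0, 0], "fingers": 1}
    - {"slide": [0, 0, 3], "angular": [0, 0, 0], "fingers": 1}

```text
clock: 12.53
tcp_pos: [0.5612, 0.069, 0.1105]
orientation: [0.0, 0.717, 0.697, 0.0]
wrist_force: [-1.7, 0.9, 6.2]
finger_gap: 0.0188
grip_force: 60.8
```

Emit:
jog_arm:
  moves:
    - {"slide": [0, 0, -2], "angular": [0, 0, 0], "fingers": 1}
    - {"slide": [0, 0, -4], "angular": [0, 0, 0], "fingers": 1}
    - {"slide": [0, 0, -4], "angular": [0, 0, 0], "fingers": 1}

```text
clock: 12.78
tcp_pos: [0.5611, 0.069, 0.1145]
orientation: [0.0, 0.717, 0.697, 0.0]
wrist_force: [-0.6, 0.8, 2.5]
finger_gap: 0.0191
grip_force: 60.4
```

Run:
```python
from h import *
for n in ('wrist','scene'):
    p=shot(n)
    for t in ('clip','groove'):
        print(n,t,[(np.round(r['point'],1).tolist(),round(r['p'],2)) for r in tip_of(t,p)[:1]])
s=get_state();print(s['tcp_pos'],s['wrist_force'],s['ft_torque'],s['clock'])
```

```text
wrist clip [([323.3, 274.9], 0.92)]
wrist groove [([324.7, 271.0], 0.59)]
scene clip [([271.8, 283.0], 0.77)]
scene groove [([272.0, 280.3], 0.94)]
[0.56109345 0.06895681 0.11406337] [-0.71372555  0.76777392  3.42070988] [ 0.12141124 -0.01195634 -0.00234416] 13.0833
```

Emit:
jog_arm:
  moves:
    - {"slide": [0, 0, 0], "angular": [0, 0, 0], "fingers": 0.5}
    - {"slide": [0, 0, 0], "angular": [0, 0, 0], "fingers": 0.5}
    - {"slide": [0, 0, 0], "angular": [0, 0, 0], "fingers": 0.5}
    - {"slide": [0, 0, 0], "angular": [0, 0, 0], "fingers": 0.5}
    - {"slide": [0, 0, -20], "angular": [0, 0, 0], "fingers": 0.5}
    - {"slide": [0, 0, -55], "angular": [0, 0, 0], "fingers": 0.5}
    - {"slide": [-20, 0, -90], "angular": [0, 0, 0], "fingers": 0.5}
    - {"slide": [-50, 0, -110], "angular": [0, 0, 0], "fingers": 0.5}
    - {"slide": [-50, 0, -110], "angular": [0, 0, 0], "fingers": 0.5}
    - {"slide": [-50, 0, -110], "angular": [0, 0, 0], "fingers": 0.5}

```text
clock: 13.92
tcp_pos: [0.5603, 0.0178, 0.2253]
orientation: [0.001, 0.718, 0.696, 0.001]
wrist_force: [0.0, 0.2, -0.6]
finger_gap: 0.0426
grip_force: 0.0
```

Run:
```python
from h import *
P={n:shot(n) for n in('wrist','scene','top')}
for t in ('clip','groove','rim_face','grip'):
    rs=[]
    for n in P:
        r=tip_of(t,P[n])
        if r: rs.append(ray(P[n],r[0]['point'])); print(t,n,np.round(r[0]['point']),round(r[0]['p'],2))
    print(tri(rs).round(4))
print(get_state()['wrist_force'],get_state()['clock'])
```

```text
clip wrist [317. 157.] 0.91
clip scene [272. 278.] 0.54
[0.5603 0.0683 0.0797]
groove wrist [320. 152.] 0.65
groove scene [271. 278.] 0.98
[0.5617 0.0713 0.0809]
rim_face wrist [318. 128.] 0.8
rim_face scene [266. 286.] 0.72
[0.5598 0.0886 0.0767]
grip wrist [319. 156.] 0.67
grip scene [271. 257.] 0.68
[0.5606 0.0704 0.1238]
[0.61652243 0.28346774 1.20484446] 14.6667
```

Clip bore is about 0.079 m up on the axis, the grip sits 44 mm above it, and the pulley is home, so I'm handing in.

```bash
python3 -c "
from workcell import *
print(hand_in())"
```

```text
the job is handed in; nothing more can be done
None
```

The pulley was slid against the shoulder, the clip snapped into the groove and was released, and the job was handed in at about 15 s; no verdict came back, and I viewed 11 pictures, one over the limit of 10.

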